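Hold a bisque cup over the dipping bowl with glazing tongs

TASK

Pick the steel dipping tongs up off their wooden rest, close them gently on the small straight cup without a handle that stands on the ware board, and carry it over to the white dipping bowl. Finish while still holding: the program ends with the gripper squeezing the tongs and the tongs holding the cup upright over the middle of the bowl, its underside a few centimetres (at least 3) above the rim. The bisque is brittle and must stay clean, so squeeze lightly, touch the cup with nothing but the tongs, and do not push about or knock over the other pots, the jars or the bowl.

Things in the scene. Friction and masses are not known exactly. Their poses are not given: they have to be found in the camera images.
- tongs_grip (a point): Steel tongs, 200 mm long, 0.15 kg, lying level on the rest, opening sideways. Point on their centre line midway between two upright grip plates (44 mm long, 28 mm tall, centred on this height), 90 mm ahead of the sprung pivot, near the balance point. x runs to the jaws, y across (squeeze line), z up. Width over the plates: 61 mm relaxed, about 44 mm with jaws on the cup. 42 mm above the table at start.
- tongs_jaw (a point): Centre between the two V-shaped jaws, 100 mm ahead of tongs_grip along its x axis, at the same height, same axes. Jaw plates 26 mm tall, 35 mm long; clear opening about 74 mm relaxed. The arms are 14 mm tall.
- tongs_left (a joint): Squeeze angle of each arm (both move alike): 0 relaxed and open, about 0.095 with the jaws on the cup, 0.19 stop. Each 0.01 takes 1.8 mm off the width at the grip plates and 3.9 mm off the jaw opening. A spring opens them, pushing on each finger at the grip plates with about 5 N at 0 and 11 N at 0.095; about half of any further squeeze reaches the cup.
- tong_rest: Wooden rest under the tongs, fixed: base 200 x 60 x 6 mm, a rear block (30 x 50 mm) below the pivot and a front bar (16 x 120 mm) 53 mm ahead of the grip point, both 35 mm high; the tongs lie on these, free beside the grip plates. Origin at the underside, right below the pivot; x towards the jaws.
- ware_board: Plywood board, fixed, 170 (x) x 300 (y) x 20 mm, origin at the centre of its underside. Three bisque pieces stand on it in a row along its y, about 95 mm apart, in any order: the cup, the mug and the vase. Its x axis points away from the robot.
- cup_center (a point): The small cup to be lifted: plain terracotta bisque, straight round wall, open top, no handle, 42 mm outside diameter, 55 mm tall, about 0.09 kg, the smallest of the three pieces. Brittle: safe up to 25 N from each jaw (a grip of 60 N on the tongs); 30 N is plenty of grip. The point is its centre, half-way up (27.5 mm above its underside). Its z axis points up.
- cup: The same cup; origin at the centre of its underside, z up.
- mug: Terracotta mug with a handle, 72 mm diameter, 80 mm tall; stays where it is. Origin at its underside.
- vase: Terracotta bottle vase with a narrow neck, 68 mm diameter, 120 mm tall; stays where it is. Origin at its underside.
- bowl_rim (a point): Centre of the mouth of the empty white dipping bowl, 140 mm across, 70 mm high (this point is 70 mm above the table). The bowl stands loose on the table.
- bowl: The dipping bowl, 0.7 kg; origin at the centre of its underside.
- jar_tall: Glaze jar, 60 mm diameter, 100 mm tall, standing at the far side of the table. Origin at its underside.
- jar_low: Low white glaze jar, 68 mm diameter, 70 mm tall, standing at the far side of the table. Origin at its underside.
Mind the look-alikes: they are no part of the job. What is shaped like the vase but yellow is not meant.

How it is judged:
By the outcome, as a careful person would: the job done as asked, in the order asked, and still so for the second after the job is handed in, while the arm keeps its last pose, push and grip.
It also fails if it takes over 51 s, if anything falls off the work surface, if the arm or the gripper's body presses on something with over 40 N, if the wrist force passes 120 N, or if a joint passes its speed limit or range.

ROBOT

A 7-joint arm with a two-finger parallel gripper is mounted at the origin on the work surface. World frame = base frame: x ahead of the robot, y to its left, z up, the work surface at z = 0. Lengths are in m, angles in rad, forces in N, time in s.
With the tool pointing down it reaches from about 0.4 to 0.85 m from the base axis. Payload 10.4 kg.
Tool frame: the origin (TCP) lies on the centre line of the jaws, within the pads' length; the fingertips stand r.tip_extent ahead of it and the grasp point (between the pads) lies 3 mm ahead of it (r.tip_extent is the distance from the TCP to the fingertips, in m); z points along the fingers, y is the direction in which the jaws open and shut (so a half turn about z gives the same grasp; the last joint's range is limited). The gripper opens to 87 mm and grips with 3 to 60 N. Pads are 19 mm wide; open, the fingers measure 117 mm over their backs; the gripper's body (75 mm by 190 mm) begins 51 mm behind the grasp point.
Start: joints at [1.088, 0.332, -0.065, 1.46, 0.022, 1.35, -0.088], TCP at [0.277, -0.56, 0.245] pointing down, gripper open.
Joint ranges: [-2.6, 2.6], [-0.5, 2.12], [-1.47, 1.34], [0.16, 2.42], [-1.27, 4.41], [0.06, 2.06], [-2.6, 2.6]. Speed limits (rad/s): [2.22, 2.22, 2.79, 2.79, 3.14, 3.14, 3.14].

INTERFACE

Orientations are given as a unit quaternion [x, y, z, w].
In Python, from bench import r gives the robot as it stands. The module is installed in compiled form; this text tells all that it offers.
- The arm moves only by the shell command python3 -m jog 'ROWS' [FORCE]. ROWS is JSON, a list of rows, each a list of 5 numbers: the shift along the tool's x, y, z in cm, then the turn about the tool's z in rad, then the closure, from 0 (fully open) to 1 (shut). A call has exactly 10 rows; each row shifts and turns the pose as measured when the row begins, along the tool's axes as they then stand; what a row does not reach is not made up. A row lasts 1/10 s, in which the tool goes at most 50 mm and 8.59 degrees, less where a joint would pass 70% of its speed; a pose out of reach is approached as far as the arm can. A call with a gripper value outside its range is refused whole. The fingers move at their own pace and stop on an object; FORCE is the grip in N (left out, the last holds). Time passes only in rows, so rows that do not move let the fingers close, or fill a call up. It gives the time, the measured TCP pose, the force and the opening at its end, in the units of the state.
- r.read_state(): the state, without advancing time (a new reading comes with each control period).
- r.camera(name): name is "side" or "top" or "wrist"; returns a dict with "pixels" (480x640x3 uint8, red, green, blue), "fx", "fy", "cx", "cy" (pixels), "camera_from_world" (4x4, takes a point from world to camera coordinates). Camera axes: x right, y up, looking along -z (the intrinsics and any distortion apply to the point x, -y, -z); pixel columns grow to the right and rows downward; lengths in m; the calibration is good to about 2 mm. A picture is of the moment at which its call begins. There is no depth.
- r.close_job(): hands the job in, once; it reports no verdict.
The state is a dict: "time": time; "joint_positions": joint angles; "joint_vel": joint speeds; "joint_torque": joint torques, N m; "ee_pos": TCP position; "eef_rot": TCP orientation; "ft_force": force on the tool from outside, world axes, zero at the start; "torque": the same for the moment, N m; "width": finger opening in m.
Only numpy, scipy, OpenCV 4.12 (cv2) and the standard library are available. Lean on these libraries where they do the work, as an engineer would, in place of code of your own. Each camera call takes 0.05 s, during which the arm holds its last target. There are 200 camera calls.

## Working session

There is one attempt and no reset: what is moved stays moved. The work goes in short steps, Python scripts to look and compute and a shell command to move; the robot and the scene stay as the last step left them, time stands still between calls to the robot, and variables do not carry over. Pictures are saved under pics/ and viewed, about 8 in all and at most 12, crops included, and the job is handed in when it is done.

```bash
mkdir -p pics
python3 - <<'E'
from bench import r
import cv2,pickle,numpy as np
d={}
for n in("top","side","wrist"):
    c=r.camera(n);d[n]=c;cv2.imwrite(f"pics/{n}0.png",c["pixels"][:,:,::-1]);print(n,c["fx"],c["fy"],c["cx"],c["cy"],[k for k in c]);print(np.round(c["camera_from_world"],3).tolist())
pickle.dump(d,open("c0.pkl","wb"))
s=r.read_state();print({k:np.round(v,3) for k,v in s.items()},r.tip_extent)
E
```

```text
top 569.8261386578167 569.8261386578167 312.6128159184158 245.2679351923544 ['pixels', 'fx', 'fy', 'cx', 'cy', 'camera_from_world']
[[0.021, -1.0, -0.021, 0.026], [0.982, 0.016, 0.19, -0.57], [-0.19, -0.025, 0.981, -1.179], [0.0, 0.0, 0.0, 1.0]]
side 491.12557937782867 491.12557937782867 334.8163182386381 242.5403739663435 ['pixels', 'fx', 'fy', 'cx', 'cy', 'camera_from_world']
[[-0.995, -0.095, -0.007, 0.595], [0.057, -0.652, 0.756, -0.06], [-0.076, 0.752, 0.655, -0.947], [0.0, 0.0, 0.0, 1.0]]
wrist 359.270957956289 359.270957956289 317.7676720483329 240.1348973507908 ['pixels', 'fx', 'fy', 'cx', 'cy', 'camera_from_world']
[[0.444, -0.896, -0.001, -0.624], [0.853, 0.423, -0.306, 0.037], [0.275, 0.135, 0.952, -0.392], [0.0, 0.0, 0.0, 1.0]]
{'time': np.float64(0.15), 'joint_positions': array([ 1.088,  0.333, -0.065,  1.461,  0.022,  1.35 , -0.088]), 'joint_vel': array([-0.001, -0.003, -0.002, -0.001, -0.001, -0.001,  0.002]), 'joint_torque': array([ 0.0000e+00, -6.2363e+01,  2.5000e-02, -3.9014e+01, -6.1000e-02,
        3.7000e-02,  0.0000e+00]), 'ee_pos': array([ 0.277, -0.56 ,  0.244]), 'eef_rot': array([ 0.974,  0.228, -0.   , -0.001]), 'ft_force': array([-0.179, -1.34 , -0.353]), 'torque': array([ 0.046, -0.003, -0.012]), 'width': np.float64(0.087)} 0.022
```

View pics/top0.png

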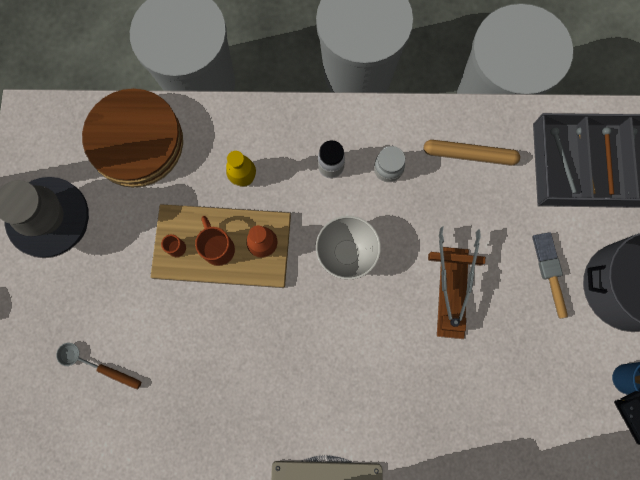

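View pics/side0.png

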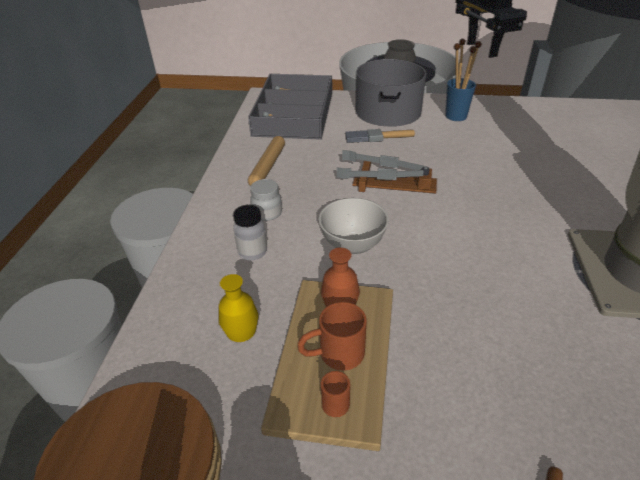

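```bash
cat > h.py <<'E'
import numpy as np,cv2
def ray(c,u,v):
    M=np.array(c["camera_from_world"]);R,t=M[:3,:3],M[:3,3]
    d=np.array([(u-c["cx"])/c["fx"],-(v-c["cy"])/c["fy"],-1.])
    return -R.T@t,R.T@d
def plane(c,u,v,z):
    o,d=ray(c,u,v);return o+d*(z-o[2])/d[2]
def proj(c,p):
    q=np.array(c["camera_from_world"])@np.append(p,1);return c["cx"]+c["fx"]*q[0]/-q[2],c["cy"]-c["fy"]*q[1]/-q[2]
E
python3 - <<'E'
import pickle,cv2,numpy as np
from h import *
d=pickle.load(open("c0.pkl","rb"));t=d["top"]
im=t["pixels"];hsv=cv2.cvtColor(im,cv2.COLOR_RGB2HSV)
def comps(m,roi,n):
    x0,y0,x1,y1=roi;mm=np.zeros(m.shape,np.uint8);mm[y0:y1,x0:x1]=m[y0:y1,x0:x1]
    k,l,s,c=cv2.connectedComponentsWithStats(mm)
    for i in range(1,k):
        if s[i,4]>40: print(n,s[i].tolist(),c[i].round(1))
    return mm
m=((hsv[...,0]<12)&(hsv[...,1]>150)&(hsv[...,2]>60)).astype(np.uint8)
comps(m,(150,205,292,287),"terra")
wb=((hsv[...,1]<40)&(im.min(2)>60)).astype(np.uint8)
for n,uv,z in [("cup rim",(173,241),.075),("mug rim",(213,242),.1),("vase top",(261,234),.14),("bowl rim",(348,247),.07),("pivot",(456,322),.042),("jawL",(441,232),.042),("jawR",(477,234),.042),("jarlow",(391,158),.07),("jartall",(331,150),.1)]:
    print(n,plane(t,*uv,z).round(3))
for uv in [(160,206),(291,212),(285,287),(152,278)]: print("board",plane(t,*uv,.02).round(3))
a=cv2.resize(im[225:345,420:500],None,fx=5,fy=5,interpolation=cv2.INTER_CUBIC);b=cv2.resize(im[200:290,150:230],None,fx=5,fy=5,interpolation=cv2.INTER_CUBIC)
b=cv2.copyMakeBorder(b,0,150,0,0,cv2.BORDER_CONSTANT)
cv2.imwrite("pics/crop1.png",np.hstack([a,b])[:,:,::-1])
E
```

```text
terra [195, 216, 34, 49, 694] [213.3 244.1]
terra [247, 226, 26, 31, 616] [259.  240.2]
terra [161, 235, 19, 21, 186] [171.6 244.7]
cup rim [0.57  0.336 0.075]
mug rim [0.564 0.245 0.1  ]
vase top [0.575 0.14  0.14 ]
bowl rim [ 0.564 -0.039  0.07 ]
pivot [ 0.411 -0.27   0.042]
jawL [ 0.606 -0.243  0.042]
jawR [ 0.603 -0.321  0.042]
jarlow [ 0.765 -0.132  0.07 ]
jartall [0.77  0.001 0.1  ]
board [0.661 0.387 0.02 ]
board [0.652 0.088 0.02 ]
board [0.482 0.097 0.02 ]
board [0.496 0.393 0.02 ]
```

View pics/crop1.png

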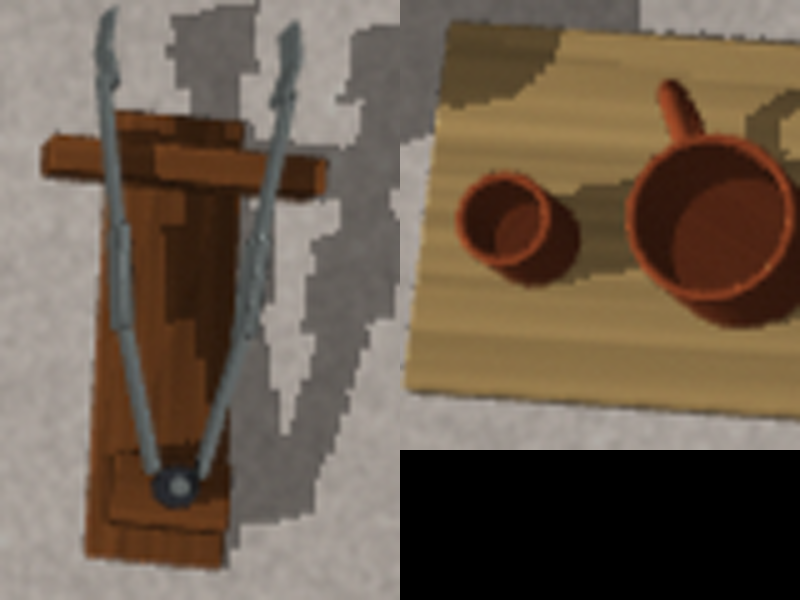

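Run:
```python
import pickle,numpy as np
from h import *
d=pickle.load(open("c0.pkl","rb"));t=d["top"];s=d["side"]
P=lambda n,uv,z:print(n,plane(t,*uv,z).round(4))
P("pivot",(455.4,322.4),.055)
for n,uv in [("jL",(441.4,234.4)),("jR",(477.8,236.4)),("gL",(444.2,280.4)),("gR",(471,282))]:P(n,uv,.055)
P("cup",(170.9,243.8),.075);P("bowl",(348,247.5),.07)
print("cup rim side proj",proj(s,plane(t,170.9,243.8,.075)),"side bowl",proj(s,plane(t,348,247.5,.07)))
```

```text
pivot [ 0.4096 -0.2662  0.055 ]
jL [ 0.5981 -0.2411  0.055 ]
jR [ 0.595  -0.3192  0.055 ]
gL [ 0.498  -0.2448  0.055 ]
gR [ 0.4956 -0.3014  0.055 ]
cup [0.5638 0.3403 0.075 ]
bowl [ 0.563 -0.039  0.07 ]
cup rim side proj (np.float64(335.7739292789123), np.float64(381.39760205951904)) side bowl (np.float64(354.0253587811288), np.float64(217.47092194429865))
```

Run:
```python
import pickle,numpy as np
from h import *
d=pickle.load(open("c0.pkl","rb"));t=d["top"];s=d["side"]
b=plane(s,459,117,0);print("blue base",b.round(3), "tool proj side",proj(s,[.277,-.56,.222]),"top",proj(t,[.277,-.56,.222]))
for z in(.1,.15,.2,.25):print(z,proj(s,[b[0],b[1],z]),proj(t,[b[0],b[1],z]))
b=plane(s,389,118,0);print("pot near base",b.round(3))
for z in(.1,.15,.2):print(z,proj(s,[b[0],b[1],z]))
```

```text
blue base [ 0.291 -0.635  0.   ] tool proj side (np.float64(481.27916211633817), np.float64(49.867393819394096)) top (np.float64(647.2346709901294), np.float64(396.3287270165836))
0.1 (np.float64(464.62661700851174), np.float64(84.17668164159008)) (np.float64(650.6700452794091), np.float64(385.5351265502194))
0.15 (np.float64(467.6446974478197), np.float64(66.57046907357034)) (np.float64(665.5930430432635), np.float64(386.89554120458166))
0.2 (np.float64(470.8128705759567), np.float64(48.088678853605785)) (np.float64(681.948656043422), np.float64(388.3865563450106))
0.25 (np.float64(474.1426183267945), np.float64(28.664330206165943)) (np.float64(699.9535835667251), np.float64(390.0279267748019))
pot near base [ 0.496 -0.612  0.   ]
0.1 (np.float64(391.3130241940851), np.float64(85.18620793410145))
0.15 (np.float64(392.5538147618429), np.float64(67.58369266778982))
0.2 (np.float64(393.8563861079496), np.float64(49.10472240390578))
```

View pics/wrist0.png

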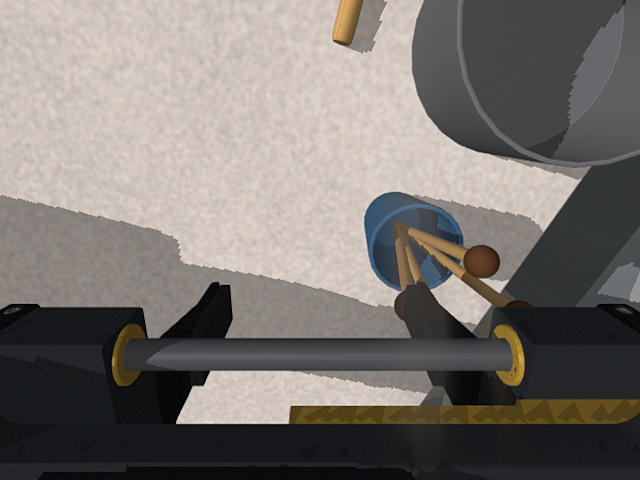

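```bash
python3 -m jog '[[0,0,-4,0,0],[0,0,-4,0,0],[0,-4,0,0,0],[2,-4,0,0.14,0],[3,-4,0,0.14,0],[3,-4,0,0.14,0],[3,-4,0,0.1,0],[3,-4,0,0,0],[3,-3,0,0,0],[3,-3,0,0,0]]'
```

```text
time: 1.15
ee_pos: [0.4204, -0.2516, 0.3253]
eef_rot: [0.999, -0.042, -0.001, -0.0]
ft_force: [1.0, -0.8, 0.7]
width: 0.0871
```

```bash
python3 -m jog '[[2,0.5,-0,-0.03,0],[2,0.5,0,0,0],[2,0.5,2,0,0],[1.5,0,3,0,0],[0,0,4,0,0],[0,0,4,0,0],[0,0,0,0,0],[0,0,0,0,0],[0,0,0,0,0],[0,0,0,0,0]]'
cat > look.py <<'E'
import sys,cv2,pickle
from bench import r
n,cam=sys.argv[1:3]
c=r.camera(cam);pickle.dump(c,open(n+".pkl","wb"));cv2.imwrite(f"pics/{n}.png",c["pixels"][:,:,::-1])
s=r.read_state();print(s["ee_pos"].round(4) if hasattr(s["ee_pos"],"round") else s["ee_pos"],s["eef_rot"])
E
python3 look.py w1 wrist
```

```text
time: 2.15
ee_pos: [0.5038, -0.2641, 0.1956]
eef_rot: [1.0, -0.02, 0.002, -0.0]
ft_force: [0.6, 0.4, 0.4]
width: 0.0869
[ 0.5039 -0.2641  0.1958] [ 9.99792185e-01 -2.02953674e-02  1.91936936e-03  2.99052872e-05]
```

View pics/w1.png

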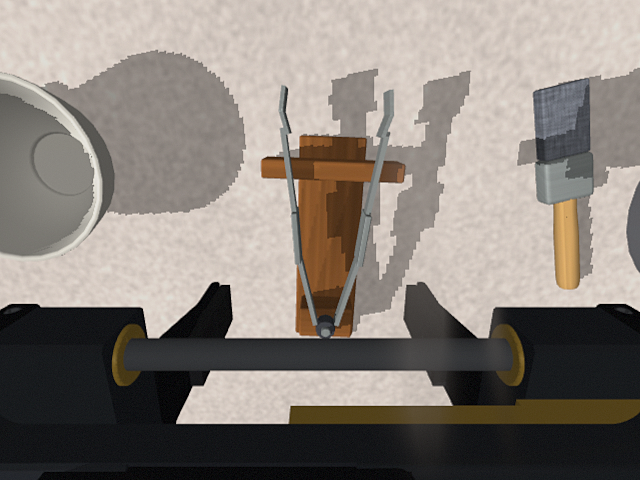

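Run:
```python
import pickle,numpy as np
from h import *
c=pickle.load(open("w1.pkl","rb"))
R={}
for n,u,v in [("piv",325,323),("jL",284,110),("jR",390,113),("gLf",293,212),("gLb",300,262),("gRf",371,214),("gRb",357,263)]:
    R[n]=plane(c,u,v,.055);print(n,R[n].round(4))
g=(R["gLf"]+R["gLb"]+R["gRf"]+R["gRb"])/4;j=(R["jL"]+R["jR"])/2;print("grip",g,"jaw",j)
a=j-R["piv"];print(np.arctan2(a[1],a[0]),np.linalg.norm(a)); a=j-g;print(np.arctan2(a[1],a[0]),np.linalg.norm(a))
```

```text
piv [ 0.4213 -0.2667  0.055 ]
jL [ 0.5999 -0.2427  0.055 ]
jR [ 0.5946 -0.3207  0.055 ]
gLf [ 0.5229 -0.2446  0.055 ]
gLb [ 0.4799 -0.2478  0.055 ]
gRf [ 0.5187 -0.307   0.055 ]
gRb [ 0.477  -0.2955  0.055 ]
grip [ 0.49961855 -0.27373136  0.055     ] jaw [ 0.5972492  -0.28169102  0.055     ]
-0.084718896821263 0.17662023975561927
-0.08134831640263057 0.09795458606471165
```

```bash
python3 -m jog '[[-0.5,1,0,0.037,0],[0,0,3,0,0],[0,0,3,0,0],[0,0,3,0,0],[0,0,2,0,0],[0,0,0,0,0],[0,0,0,0,0],[0,0,0,0,0],[0,0,0,0,0],[0,0,0,0,0]]'
```

```text
time: 3.2
ee_pos: [0.5018, -0.2841, 0.0945]
eef_rot: [0.999, -0.048, 0.01, 0.006]
ft_force: [0.4, -0.2, 0.2]
width: 0.0872
```

```bash
python3 -m jog '[[-0.4,-1,0,-0.018,0],[0,0,0,0,0],[0,0,1,0,0],[0,0,1,0,0],[0,0,0,0,0],[0,0,0,0,0],[0,0,0,0,0],[0,0,0,0,0],[0,0,0,0,0],[0,0,0,0,0]]'
```

```text
time: 4.2
ee_pos: [0.4994, -0.2731, 0.0734]
eef_rot: [0.999, -0.038, 0.01, 0.006]
ft_force: [-0.5, 0.0, 0.7]
width: 0.0869
```

```bash
python3 -m jog '[[0,0,1,0,0],[0,0,1,0,0],[0,0,0.8,0,0],[0,0,0,0,0],[0,0,0,0,0],[0,0,0,0,0.15],[0,0,0,0,0.25],[0,0,0,0,0.36],[0,0,0,0,0.36],[0,0,0,0,0.36]]' 20; python3 look.py w2 wrist
```

```text
time: 5.2
ee_pos: [0.5001, -0.2735, 0.043]
eef_rot: [0.999, -0.038, 0.01, 0.006]
ft_force: [0.6, 0.7, -1.1]
width: 0.0585
[ 0.5001 -0.2736  0.0429] [ 0.99919574 -0.03830753  0.01021069  0.00601277]
```

View pics/w2.png

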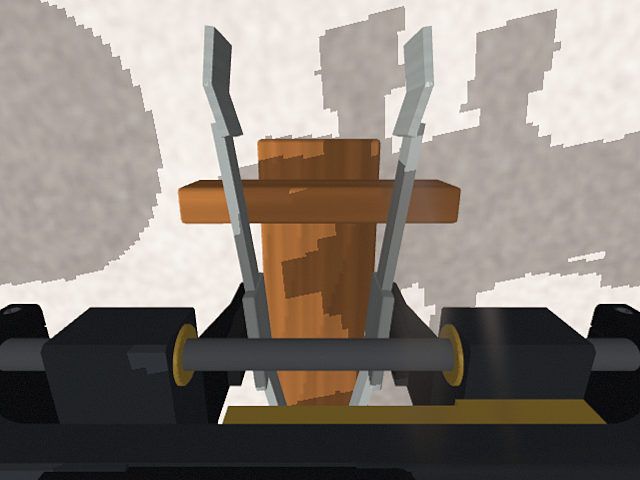

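```bash
python3 -m jog '[[0,0,0,0,0.36],[0,0,-0.5,0,0.36],[0,0,-1,0,0.36],[0,0,-1.5,0,0.36],[0,0,-2,0,0.36],[0,0,-2,0,0.36],[0,0,-2,0,0.36],[0,0,-2,0,0.36],[0,0,-2,0,0.36],[0,0,-1,0,0.36]]'; python3 look.py w3 wrist
```

```text
time: 6.25
ee_pos: [0.4967, -0.2709, 0.1959]
eef_rot: [0.999, -0.038, 0.011, 0.006]
ft_force: [0.1, -0.2, -2.1]
width: 0.0556
[ 0.4972 -0.2712  0.1971] [ 0.99918677 -0.03788686  0.0119964   0.00681727]
```

View pics/w3.png

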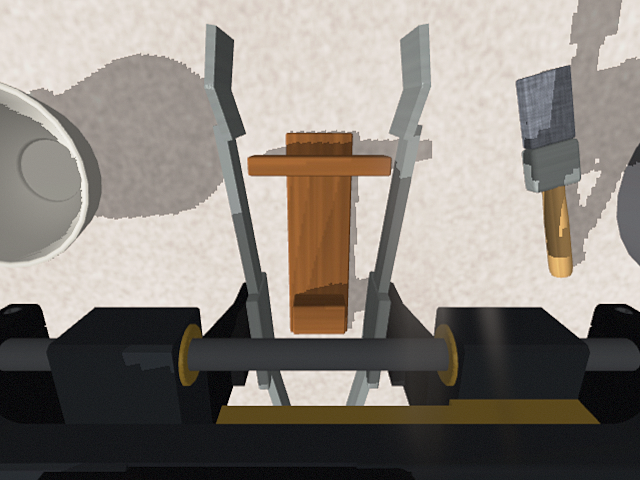

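```bash
python3 -m jog '[[0,-1,-1,0,0.36],[-0.4,-2,-1,0,0.36],[-0.4,-3,-1,0,0.36],[-0.5,-4,-1,0,0.36],[-0.5,-4,-0.5,0,0.36],[-0.5,-4,0,0,0.36],[-0.5,-4,0,0,0.36],[-0.5,-4,0,0,0.36],[-0.5,-3,0,0,0.36],[-0.5,-3,0,0,0.36]]'
```

```text
time: 7.3
ee_pos: [0.4727, 0.0664, 0.238]
eef_rot: [0.999, -0.04, 0.009, 0.007]
ft_force: [1.3, -0.7, -1.5]
width: 0.0554
```

```bash
python3 -m jog '[[-0.3,-4,0,0,0.36],[-0.4,-4,0,0,0.36],[-0.4,-4,0,0,0.36],[-0.4,-4,0,0,0.36],[-0.4,-4,0,0,0.36],[-0.4,-3,0,0,0.36],[-0.3,-2,0,0,0.36],[-0.2,-1,0,0,0.36],[0,0,0,0,0.36],[0,0,0,0,0.36]]';python3 look.py w4 wrist
```

```text
time: 8.3
ee_pos: [0.4526, 0.3473, 0.2317]
eef_rot: [0.999, -0.034, 0.006, 0.008]
ft_force: [-0.3, 0.2, -0.7]
width: 0.0556
[0.4526 0.3472 0.2317] [ 0.99937093 -0.033989    0.0056786   0.00838105]
```

View pics/w4.png

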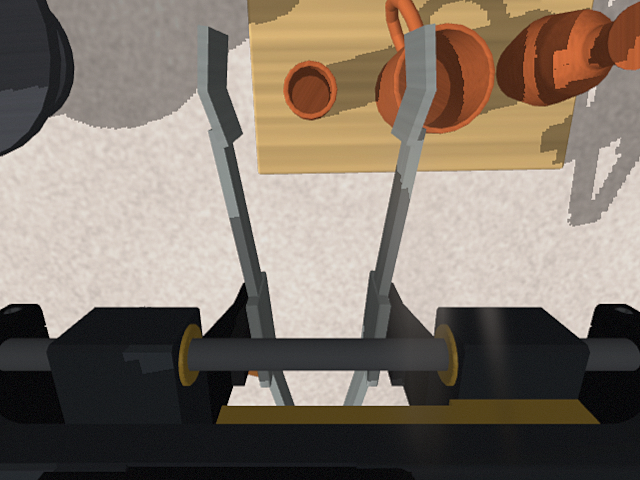

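Run:
```python
import pickle,cv2,numpy as np
from h import *
from scipy.spatial.transform import Rotation as Ro
from bench import r
c=pickle.load(open("w4.pkl","rb"));s=r.read_state();p=np.array(s["ee_pos"]);R=Ro.from_quat(s["eef_rot"]).as_matrix()
print(R.round(4).tolist())
im=c["pixels"];h=cv2.cvtColor(im,cv2.COLOR_RGB2HSV)
m=((h[...,0]<12)&(h[...,1]>150)&(h[...,2]>40)).astype(np.uint8)
m[:, :270]=0;m[:,345:]=0;m[140:]=0
k,l,st,ce=cv2.connectedComponentsWithStats(m);print(st[1:].tolist(),ce[1:].round(1))
print("cup rim",plane(c,310,89,.075))
# lengthwise check: jaw predicted at tool x .0995
J=p+R@[.0995,0,.001];print("jaw pred",J,proj(c,J),proj(c,J+R@[0,0,-.013]))
for n,y in(("L",-.031),("R",.031)):
    for x in(-.0175,.0175): print(n,x,[np.round(proj(c,J+R@[x,y,z])) for z in(-.013,.013)])
```

```text
[[0.9976, -0.068, 0.0108], [-0.0678, -0.9975, -0.0171], [0.0119, 0.0164, -0.9998]]
[[283, 61, 54, 59, 2424]] [[309.9  89.6]]
cup rim [0.56490382 0.34339113 0.075     ]
jaw pred [0.55190435 0.34039877 0.2319148 ] (np.float64(319.24511970247517), np.float64(80.43782122731892)) (np.float64(319.41714608627194), np.float64(75.76428072453871))
L -0.0175 [array([229., 132.]), array([243., 131.])]
L 0.0175 [array([220.,  14.]), array([238.,  34.])]
R -0.0175 [array([410., 132.]), array([395., 131.])]
R 0.0175 [array([419.,  15.]), array([401.,  34.])]
```

```bash
python3 -m jog '[[0.7,-0.3,0,0,0.36],[0.7,-0.3,1,0,0.36],[0,0,2,0,0.36],[0,0,2,0,0.36],[0,0,2,0,0.36],[0,0,2,0,0.36],[0,0,1,0,0.36],[0,0,0,0,0.36],[0,0,0,0,0.36],[0,0,0,0,0.36]]';python3 look.py w5 wrist; python3 -c "
import cv2;i=cv2.imread('pics/w5.png')[0:200,160:480];cv2.imwrite('pics/w5c.png',cv2.resize(i,None,fx=2.5,fy=2.5))"
```

```text
time: 9.35
ee_pos: [0.4763, 0.3444, 0.1254]
eef_rot: [0.999, -0.04, 0.007, 0.01]
ft_force: [-0.1, 0.3, -1.9]
width: 0.056
[0.4764 0.3446 0.1257] [ 0.99913388 -0.03986987  0.00700729  0.00963215]
```

View pics/w5c.png

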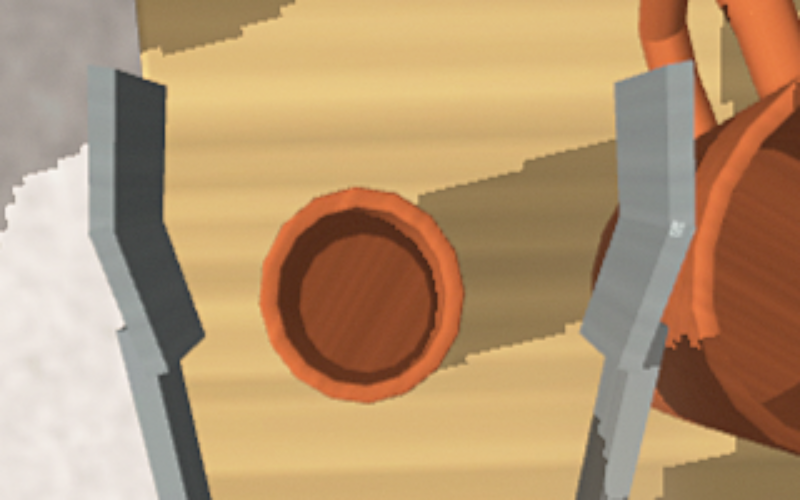

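Run:
```python
import pickle,numpy as np
from h import *
from scipy.spatial.transform import Rotation as Ro
from bench import r
c=pickle.load(open("w5.pkl","rb"));s=r.read_state();p=np.array(s["ee_pos"]);R=Ro.from_quat(s["eef_rot"]).as_matrix()
print(R.round(4).tolist())
T=lambda q:(R.T@(q-p)).round(4)
z=p[2]+.001
cup=plane(c,304.8,118.4,.075);print("cup",cup,T(cup))
a=plane(c,224.8,88.8,z-.013);b=plane(c,408.8,86,z-.013);print(T(a),T(b))
a=plane(c,115/2.5+160,230/2.5,z+.013);b=plane(c,665/2.5+160,232/2.5,z+.013);print(T(a),T(b))
```

```text
[[0.9967, -0.0798, 0.0132], [-0.0795, -0.9966, -0.0198], [0.0148, 0.0187, -0.9997]]
cup [0.56462179 0.34331576 0.075     ] [ 0.0873 -0.0068  0.0519]
[ 0.0977 -0.0368  0.0128] [0.0988 0.0358 0.0141]
[ 0.0944 -0.0368 -0.0133] [ 0.0943  0.0356 -0.0119]
```

```bash
python3 -m jog '[[-0.5,-0.4,0,0,0.36],[-0.5,-0.3,0,0,0.36],[0,0,0,0,0.36],[0,0,0,0,0.36],[0,0,0.7,0,0.36],[0,0,0.7,0,0.36],[0,0,0.7,0,0.36],[0,0,0.7,0,0.36],[0,0,0,0,0.36],[0,0,0,0,0.36]]'
cat > rel.py <<'E'
import numpy as np
from bench import r
from scipy.spatial.transform import Rotation as Ro
s=r.read_state();p=np.array(s["ee_pos"]);R=Ro.from_quat(s["eef_rot"]).as_matrix()
g=R.T@(np.array([.5646,.3433,.0475])-p);print("shift cm",((g-[.0965,-.0005,-.0015])*100).round(2),"Z",R[:,2].round(4),p.round(4))
E
python3 rel.py
```

```text
time: 10.4
ee_pos: [0.4668, 0.353, 0.096]
eef_rot: [0.999, -0.04, 0.008, 0.009]
ft_force: [-0.5, -0.0, -1.2]
width: 0.0557
shift cm [0.09 0.15 5.16] Z [ 0.0148 -0.0189 -0.9997] [0.4668 0.353  0.096 ]
```

```bash
python3 -m jog '[[0.1,0.15,0,0,0.36],[0,0,0.7,0,0.36],[0,0,0.7,0,0.36],[0,0,0.7,0,0.36],[0,0,0.7,0,0.36],[0,0,0.7,0,0.36],[0,0,0.7,0,0.36],[0,0,0.5,0,0.36],[0,0,0,0,0.36],[0,0,0,0,0.36]]'; python3 rel.py;python3 look.py w6 wrist; python3 -c "
import cv2;i=cv2.imread('pics/w6.png')[0:200,160:480];cv2.imwrite('pics/w6c.png',cv2.resize(i,None,fx=2.5,fy=2.5))"
```

```text
time: 11.4
ee_pos: [0.4685, 0.3502, 0.0445]
eef_rot: [0.999, -0.04, 0.008, 0.009]
ft_force: [-0.1, 0.5, -0.8]
width: 0.0559
shift cm [-0.01 -0.02  0.01] Z [ 0.0145 -0.0191 -0.9997] [0.4685 0.3502 0.0445]
[0.4685 0.3502 0.0446] [ 0.99914081 -0.03967807  0.00761962  0.00923194]
```

View pics/w6c.png

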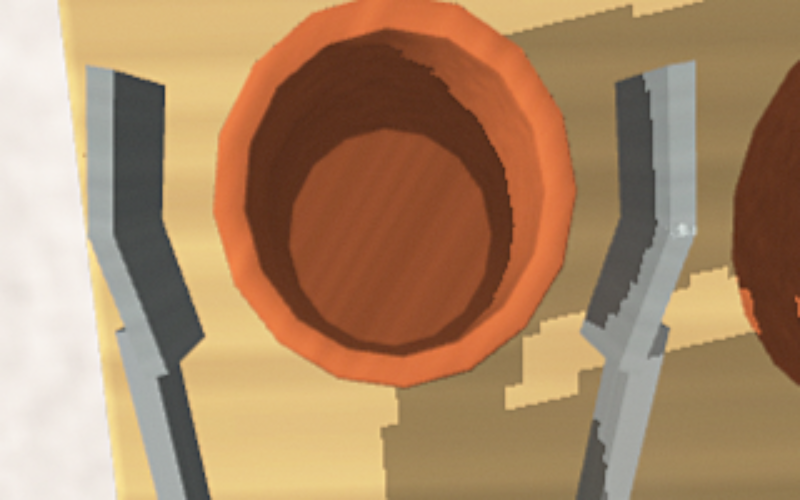

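```bash
python3 -m jog '[[0,0,0,0,0.38],[0,0,0,0,0.40],[0,0,0,0,0.42],[0,0,0,0,0.44],[0,0,0,0,0.46],[0,0,0,0,0.48],[0,0,0,0,0.50],[0,0,0,0,0.52],[0,0,0,0,0.54],[0,0,0,0,0.56]]' 30; python3 rel.py
```

```text
time: 12.45
ee_pos: [0.4694, 0.3507, 0.046]
eef_rot: [0.999, -0.04, 0.009, 0.008]
ft_force: [-0.4, -0.2, -1.1]
width: 0.0437
shift cm [-0.1   0.03  0.17] Z [ 0.0165 -0.0176 -0.9997] [0.4694 0.3507 0.046 ]
```

```bash
python3 -m jog '[[0,0,0,0,0.6],[0,0,0,0,0.65],[0,0,0,0,0.65],[0,0,-0.5,0,0.65],[0,0,-0.5,0,0.65],[0,0,-1,0,0.65],[0,0,-1,0,0.65],[0,0,-1,0,0.65],[0,0,-1,0,0.65],[0,0,-0.5,0,0.65]]'; python3 rel.py;python3 look.py w7 wrist; python3 -c "
import cv2;i=cv2.imread('pics/w7.png')[0:240,80:560];cv2.imwrite('pics/w7c.png',cv2.resize(i,None,fx=1.6,fy=1.6))"
```

```text
time: 13.45
ee_pos: [0.4679, 0.3517, 0.1057]
eef_rot: [0.999, -0.04, 0.008, 0.009]
ft_force: [-0.2, -0.4, -2.9]
width: 0.0435
shift cm [-0.04  0.02  6.13] Z [ 0.0156 -0.018  -0.9997] [0.4679 0.3517 0.1057]
[0.4681 0.3519 0.1062] [ 0.99913887 -0.03974087  0.00845098  0.00841249]
```

View pics/w7c.png

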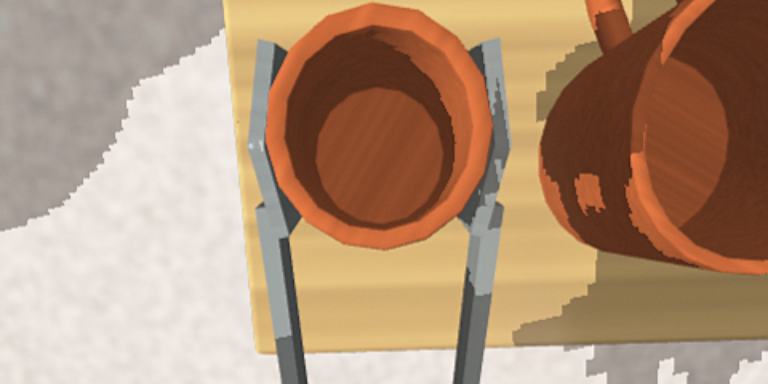

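```bash
python3 -m jog '[[0,0,-1,0,0.65],[0,0,-1.5,0,0.65],[0,0,-1.5,0,0.65],[0,0,-1.5,0,0.65],[0,0,-1.5,0,0.65],[0,0,-1.5,0,0.65],[0,0,-1.5,0,0.65],[0,0,-1,0,0.65],[0,0,-0.5,0,0.65],[0,0,0,0,0.65]]'; python3 -m jog '[[0,1,0,0,0.65],[0.2,2,0,0,0.65],[0.3,3,0,0,0.65],[0.3,3,0,0,0.65],[0.3,3,0,0,0.65],[0.3,3,0,0,0.65],[0.3,3,0,0,0.65],[0.3,3,0,0,0.65],[0.3,3,0,0,0.65],[0.2,2,0,0,0.65]]'; python3 rel.py
```

```text
time: 14.5
ee_pos: [0.4657, 0.3546, 0.2339]
eef_rot: [0.999, -0.039, 0.01, 0.007]
ft_force: [0.3, -0.0, -2.5]
width: 0.0442
time: 15.5
ee_pos: [0.4643, 0.0784, 0.2305]
eef_rot: [0.999, -0.038, 0.003, 0.009]
ft_force: [0.5, 0.1, -2.6]
width: 0.0439
shift cm [ -1.82 -27.47  18.  ] Z [ 0.006  -0.0191 -0.9998] [0.4643 0.0784 0.2305]
```

```bash
python3 -m jog '[[0.2,3,0,0,0.65],[0.3,3,0,0,0.65],[0.2,2,0,0,0.65],[0.1,1,0,0,0.65],[0,0.5,0,0,0.65],[0,0,0,0,0.65],[0,0,1,0,0.65],[0,0,1,0,0.65],[0,0,1,0,0.65],[0,0,0,0,0.65]]'
cat > rel2.py <<'E'
import numpy as np
from bench import r
from scipy.spatial.transform import Rotation as Ro
s=r.read_state();p=np.array(s["ee_pos"]);R=Ro.from_quat(s["eef_rot"]).as_matrix()
cup=p+R@[.0965,-.0005,0];print("jaw",cup.round(4),"tilt",R[:,2].round(4))
g=R.T@(np.array([.563,-.039,.147])-cup);print("shift cm",(g*100).round(2),p.round(4))
E
python3 rel2.py
```

```text
time: 16.5
ee_pos: [0.4597, -0.0238, 0.1953]
eef_rot: [0.999, -0.04, -0.0, 0.009]
ft_force: [0.2, -0.2, -2.3]
width: 0.0437
jaw [ 0.5559 -0.031   0.1952] tilt [-0.0016 -0.0188 -0.9998]
shift cm [0.77 0.65 4.84] [ 0.4597 -0.0238  0.1953]
```

```bash
python3 -m jog '[[0.4,0.4,0,0,0.65],[0.4,0.3,0,0,0.65],[0,0,0.8,0,0.65],[0,0,0.8,0,0.65],[0,0,0.8,0,0.65],[0,0,0.8,0,0.65],[0,0,0.6,0,0.65],[0,0,0,0,0.65],[0,0,0,0,0.65],[0,0,0,0,0.65]]'; python3 rel2.py
python3 - <<'E'
from bench import r
import cv2,numpy as np,pickle
a=r.camera("top");b=r.camera("side");pickle.dump((a,b),open("f.pkl","wb"))
A=a["pixels"][150:350,230:450];B=b["pixels"][80:300,230:470]
A=cv2.resize(A,(400,364));B=cv2.resize(B,(397,364))
cv2.imwrite("pics/f.png",np.hstack([A,B])[:,:,::-1])
E
```

```text
time: 17.5
ee_pos: [0.4678, -0.0323, 0.1536]
eef_rot: [0.999, -0.039, -0.001, 0.009]
ft_force: [-0.3, -0.0, -3.7]
width: 0.0435
jaw [ 0.564  -0.0394  0.1535] tilt [-0.0023 -0.0186 -0.9998]
shift cm [-0.1  -0.05  0.65] [ 0.4678 -0.0323  0.1536]
```

View pics/f.png

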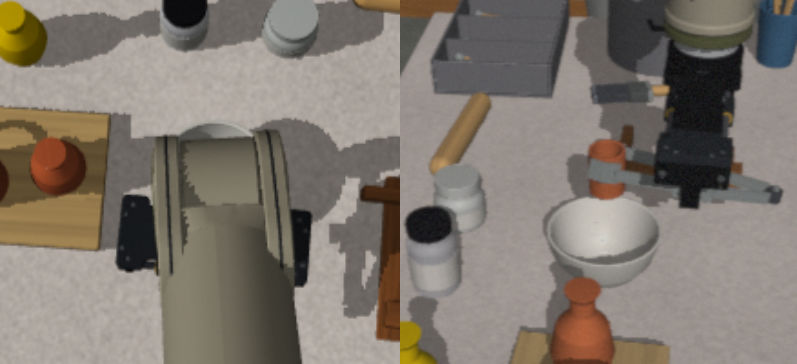

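```bash
python3 -m jog '[[0,0,0,0,0.65],[0,0,0,0,0.65],[0,0,0,0,0.65],[0,0,0,0,0.65],[0,0,0,0,0.65],[0,0,0,0,0.65],[0,0,0,0,0.65],[0,0,0,0,0.65],[0,0,0,0,0.65],[0,0,0,0,0.65]]'; python3 rel2.py
python3 - <<'E'
import pickle,cv2,numpy as np
from h import *
from bench import r
b=r.camera("side");h=cv2.cvtColor(b["pixels"],cv2.COLOR_RGB2HSV)
m=((h[...,0]<12)&(h[...,1]>130)&(h[...,2]>60)).astype(np.uint8);m[:150]=0;m[215:]=0;m[:,:330]=0;m[:,375:]=0
k,l,s,c=cv2.connectedComponentsWithStats(m);print(s[1:].tolist())
y,x=np.nonzero(m)
for z in(.12,.125,.13):print(z,proj(b,[.564,-.0394,z]),proj(b,[.564,-.0394+.021,z]))
for z in(.18,.185):print(z,proj(b,[.564,-.0394-.021,z]))
print("rim",proj(b,[.563,-.039,.07]))
E
```

```text
time: 18.6
ee_pos: [0.4683, -0.0323, 0.1545]
eef_rot: [0.999, -0.039, 0.0, 0.009]
ft_force: [-0.6, -0.3, -2.6]
width: 0.0433
jaw [ 0.5645 -0.0394  0.1546] tilt [-5.000e-04 -1.870e-02 -9.998e-01]
shift cm [-0.16 -0.04  0.76] [ 0.4683 -0.0323  0.1545]
[[366, 158, 2, 2, 3], [368, 161, 1, 1, 1], [344, 164, 23, 18, 254], [367, 164, 2, 3, 3], [369, 180, 2, 2, 4], [372, 180, 1, 1, 1], [373, 182, 1, 1, 1], [345, 189, 20, 11, 161]]
0.12 (np.float64(354.00884935201), np.float64(196.71333125384643)) (np.float64(353.2801444087411), np.float64(203.19650094042018))
0.125 (np.float64(354.05689974709776), np.float64(194.57478095505928)) (np.float64(353.3264324059405), np.float64(201.0443303668619))
0.13 (np.float64(354.10528651036935), np.float64(192.4212601179758)) (np.float64(353.37305000242435), np.float64(198.87683500235082))
0.18 (np.float64(355.3329425771186), np.float64(163.94861048316068))
0.185 (np.float64(355.3869629209651), np.float64(161.63796669730226))
rim (np.float64(354.0362547448088), np.float64(217.45896529388736))
```

```bash
python3 -m jog '[[-0.1,0,0,0,0.65],[0,0,0.4,0,0.65],[0,0,0.4,0,0.65],[0,0,0.3,0,0.65],[0,0,0,0,0.65],[0,0,0,0,0.65],[0,0,0,0,0.65],[0,0,0,0,0.65],[0,0,0,0,0.65],[0,0,0,0,0.65]]'; python3 rel2.py; python3 -c "
from bench import r
print(r.close_job())"
```

```text
time: 19.65
ee_pos: [0.4672, -0.0325, 0.1424]
eef_rot: [0.999, -0.039, 0.0, 0.009]
ft_force: [-1.0, 0.6, -3.3]
width: 0.0438
jaw [ 0.5634 -0.0396  0.1425] tilt [-6.000e-04 -1.870e-02 -9.998e-01]
shift cm [-0.05 -0.04 -0.45] [ 0.4672 -0.0325  0.1424]
the job is handed in; nothing more can be done
None
```

I picked the tongs off their rest, closed them on the small handleless cup with a 30 N grip, lifted it over the mug and vase and handed it in at 19.65 s. At hand-in the gripper was still squeezing the tongs and the tongs were holding the cup over the bowl.

**Position:** the last pose puts the jaw centre within about 1 mm of the bowl centre I measured. It leans about 1° from vertical.

**Height:** the side camera put the cup's underside about 5.7 cm above the rim, its edges agreeing with a 55 mm cup. I then lowered it by 1.2 cm, so it should now be about 4.5 cm clear. I took no picture after that last lowering.

**Grip:** the width held steady at about 43.8 mm, which matches the jaws being on the cup.

**Other pots:** in the last pictures the vase, jars and bowl stood where they began. The mug was almost out of frame, so I did not recheck it at the end. The wrist force stayed within a few newtons at the end of every move.

**What disagreed:** the arm drifted up to about 1 cm from what I commanded on the faster descents. I measured this and corrected it before each grasp and at the bowl.

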